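# Put the sockets and screwdrivers away and snap the case shut

### The arm

A 6-joint arm with a two-finger parallel gripper is mounted at the origin on the work surface. World frame = base frame: x ahead of the robot, y to its left, z up, the work surface at z = 0. Lengths are in m, angles in rad, forces in N, time in s.
With the tool pointing down it reaches from about 0.3 to 0.85 m from the base axis. Payload 4.2 kg.
Tool frame: the origin (TCP) lies midway between the tips of the shut fingers; the grasp point (between the pads) lies 19 mm behind it; z points along the fingers, y is the line along which they close (so a half turn about z gives the same grasp; the last joint's range is limited). The gripper opens to 91 mm and grips with 3 to 60 N. Pads are 32 mm wide; open, the fingers measure 118 mm over their backs; the gripper's body (76 mm by 178 mm) begins 60 mm behind the grasp point.
Start: joints at [-1.122, 0.32, 1.565, -0, 1.257, -0.02], TCP at [0.26, -0.513, 0.214] pointing down, gripper open.
Joint ranges: [-3.11, 3.11], [-0.84, 2.01], [0.21, 2.61], [-1.34, 4.49], [0.05, 2.63], [-2.56, 2.56]. Speed limits (rad/s): [2.57, 2.57, 3.14, 3.14, 3.14, 3.14].

### API

Orientations are given as a unit quaternion [x, y, z, w].
In Python, from cell import arm gives the robot as it stands.
- The arm moves only by the shell command python3 -m crank 'ROWS'. ROWS is JSON, a list of rows, each a list of 3 entries, a list of its own where there are three numbers: the shift along the tool's x, y, z in m, then the turn, a rotation vector about the tool's x, y, z in rad, then the finger opening in m, from 0 to 0.0912. In form: [[[tx, ty, tz], [wx, wy, wz], jaw], ...]. A call has exactly 8 rows; each row is the pose to reach, as a shift and turn from the pose commanded when the call began, along the tool's axes at that moment; what a row does not reach only later rows make up. A row lasts 1/8 s, in which the tool goes at most 62.5 mm and 10.7 degrees, less where a joint would pass 70% of its speed; a pose out of reach is approached as far as the arm can. A call with a gripper value outside its range is refused whole. The fingers move at their own pace and stop on an object; the grip force is fixed at half the most. Time passes only in rows, so rows that repeat a pose let the fingers close, or fill a call up. It gives the time, the measured TCP pose, the force, the opening and the grip force at its end, in the units of the state.
- arm.get_state(): the state, without advancing time (a new reading comes with each control period).
- arm.grab_frame(name): name is "side" or "top" or "wrist"; returns a dict with "img" (400x640x3 uint8, red, green, blue), "camera_matrix" (3x3 intrinsics, pixels), "rvec" (rotation vector, rad) and "tvec" (3), from world to camera coordinates, as OpenCV has them. Camera axes: x right, y down, z forward; pixel columns grow to the right and rows downward; lengths in m; the calibration is good to about 2 mm. A picture is of the moment at which its call begins. There is no depth.
- arm.hand_in(): hands the job in; it is judged then, once.
Trained networks look in the newest picture that a camera, given by its name, has taken for a name from the list of things; names that differ only in an ending like _2 or _b are one class to them, and where a whole thing is asked for, a point or a joint stands for the part that bears it (a point fixed in the world has none). Each returns a list of dicts, best first, with "score" (0 to 1); they miss things now and then, are a little off and sometimes report something else, mostly with a low value. They report only what shows in the picture. A call takes as long as a camera call.
- arm.boxes_of(name, camera): "extent" ([left, top, width, height] in pixels, round what is visible of it).
- arm.masks_of(name, camera): "region" (400x640 bool, what is visible of it) and "extent" ([left, top, width, height] in pixels, round what is visible of it).
The state is a dict: "clock": time; "qpos": joint angles; "qd": joint speeds; "effort": joint torques, N m; "position": TCP position; "orientation": TCP orientation; "contact_force": force on the tool from outside, world axes, zero at the start; "torque": the same for the moment, N m; "width": opening from 0.0 (shut) to 1.0 (fully open); "gripper_force": force on a finger pad.
Only numpy, scipy, OpenCV 4.12 (cv2) and the standard library are available. Lean on these libraries where they do the work, as an engineer would, in place of code of your own. Each camera call takes 0.05 s, during which the arm holds its last target. There are 200 camera calls.

### The job

Clear the tools off the bench: put every loose steel socket into the blue socket case and every stubby screwdriver into the open top drawer of the blue cabinet. Push that drawer fully home, and swing the case's lid down and press its free edge until the catch clicks, so that it stays shut by itself. Leave the other things on the bench where they are.

Things in the scene. Friction and masses are not known exactly. Their poses are not given: they have to be found in the camera images.
- case: blue plastic socket case, fixed to the bench, open-topped box 240 mm (its x) by 170 mm (its y) by 60 mm high, walls and floor 6 mm; origin at the centre of its underside. The lid is hinged along the +y rim; the black block and orange sprung catch stand out up to 25 mm from the middle of the -y wall, the catch's nose 71 mm high, 5 mm below the top of the shut lid.
- lid (a joint): hinge angle of the case's blue lid, rad: 0 shut, about 1.57 upright, stop at 1.72. The lid is a slab 240 x 170 mm, 14 mm thick, 0.25 kg. The stiff hinge stays where left above about 0.8 rad; below that a spring lifts it again unless caught. Its lip meets the catch at about 0.095 rad, snaps past it at about 0.05 under some 10 to 12 N pressed down near the edge, and then rests below 0.01.
- lid_hinge (a point): middle of the lid's hinge line, on the case's +y rim 61 mm above the bench; axes as the case's. The lid's underside runs through this line, its outer (top) face lies 14 mm from it.
- lid_edge (a point): middle of the lid's free edge, on its outer (top) face, 170 mm from the hinge line. Its y axis points from the free edge to the hinge, z out of the outer face.
- cabinet: fixed blue two-drawer small-parts cabinet, 220 mm deep (x) by 240 wide (y) by 150 high; origin at the centre of its underside; grey fronts face its -x. The body's front face lies at its x = -95 mm. The lower drawer is shut and not used. A cardboard box 45 mm high is stuck on the rear half of its top.
- cabinet_drawer0 (a joint): how far the top drawer is pulled out, m: 0 fully home, stop at 0.15; slides along the cabinet's -x, friction about 1 N.
- drawer_floor (a point): centre of the top drawer's inner floor, 85 mm above the bench; axes as the cabinet's. The inside reaches x = -87 to +87 mm, y = -99 to +99 mm, walls 43 mm above the floor; the front panel (x = -94 to -109 mm) rises to 53 mm above the floor.
- cabinet_drawer0_handle (a point): middle of the top drawer's steel bar handle, a 120 mm bar along y standing 35 mm in front of the drawer's front, 112 mm above the bench.
- socket1: loose steel wrench socket, a cylinder 26 mm across and 38 mm high with a dark ring, standing on end, about 0.12 kg; origin at the centre of its underside, z along its axis. May be absent.
- socket2: loose steel wrench socket, a cylinder 28 mm across and 38 mm high with a dark ring, standing on end, about 0.12 kg; origin at the centre of its underside, z along its axis. May be absent.
- socket3: loose steel wrench socket, a cylinder 30 mm across and 38 mm high with a dark ring, standing on end, about 0.12 kg; origin at the centre of its underside, z along its axis. May be absent.
- socket4: loose steel wrench socket, a cylinder 32 mm across and 38 mm high with a dark ring, standing on end, about 0.12 kg; origin at the centre of its underside, z along its axis. May be absent.
- driver1: loose stubby screwdriver lying on the bench, orange square-section handle 46 x 24 x 24 mm, steel shaft 7 mm thick and 34 mm long out of its +x end, about 0.07 kg; origin under the middle of the handle, x from the handle to the tip. May be absent.
- driver2: loose stubby screwdriver lying on the bench, red square-section handle 46 x 24 x 24 mm, steel shaft 7 mm thick and 34 mm long out of its +x end, about 0.07 kg; origin under the middle of the handle, x from the handle to the tip. May be absent.
- driver3: loose stubby screwdriver lying on the bench, green square-section handle 46 x 24 x 24 mm, steel shaft 7 mm thick and 34 mm long out of its +x end, about 0.07 kg; origin under the middle of the handle, x from the handle to the tip. May be absent.
- tape: bystander: yellow tape measure 50 x 30 x 50 mm; origin at the centre of its underside
- oil: bystander: small white oil bottle with red cap, 32 mm across, 68 mm high; origin at the centre of its underside
- tin: bystander: steel tin 76 mm across, 60 mm high; origin at the centre of its underside
- spanner: bystander: steel spanner 180 mm long lying flat along its x

How it is judged:
By the outcome, as a careful person would: the job done as asked, in the order asked, and still so for the second after the job is handed in, with the robot touching nothing.
Of socket1, socket2, socket3, socket4 only 2 to 4 are there at a start; the rules pass over those that are not, and their reading is None.
Of driver1, driver2, driver3 only 2 to 3 are there at a start; the rules pass over those that are not, and their reading is None.
At some moment in a run one of socket1, socket2, socket3, socket4, driver1, driver2, driver3 may be knocked a few centimetres aside while the robot is not near it.
It also fails if it takes over 210 s, if anything falls off the work surface, if the arm or the gripper's body presses on something with over 40 N, if the wrist force passes 120 N, or if a joint passes its speed limit or range.

## Working session

There is one attempt and no reset: what is moved stays moved. The work goes in short steps, Python scripts to look and compute and a shell command to move; the robot and the scene stay as the last step left them, time stands still between calls to the robot, and variables do not carry over. Pictures are saved under pics/ and viewed, at most 14 in all, crops included, and the job is handed in when it is done.

```bash
ls; mkdir -p pics; cat > h.py <<'E'
import numpy as np, cv2
from cell import arm
from scipy.spatial.transform import Rotation as R
def grab(n,save=None):
    f=arm.grab_frame(n)
    if save: cv2.imwrite('pics/'+save,f['img'][:,:,::-1])
    return f
def ray(f,u,v):
    Rm=cv2.Rodrigues(np.array(f['rvec'],float))[0]; t=np.array(f['tvec'],float).ravel()
    p=cv2.undistortPoints(np.array([[[u,v]]],float),np.array(f['camera_matrix'],float),None).ravel()
    return -Rm.T@t, Rm.T@np.array([p[0],p[1],1])
def onz(f,u,v,z):
    o,d=ray(f,u,v); return o+d*(z-o[2])/d[2]
def proj(f,P):
    return cv2.projectPoints(np.array(P,float).reshape(-1,1,3),np.array(f['rvec'],float),np.array(f['tvec'],float),np.array(f['camera_matrix'],float),None)[0].reshape(-1,2)
E
python3 - <<'E'
from h import *
for n in('top','side','wrist'):
    f=grab(n,n+'0.png'); o,d=ray(f,320,200); print(n,o.round(3),d.round(3))
    if n=='wrist':continue
    for k in ['case','lid','cabinet','drawer_floor','cabinet_drawer0_handle','socket1','socket2','socket3','socket4','driver1','driver2','driver3','tape','oil','tin','spanner']:
        print(k,[(round(b['score'],2),[int(x) for x in b['extent']]) for b in arm.boxes_of(k,n)[:4]])
s=arm.get_state();print(s)
E
```

```text
pics
top [0.468 0.003 1.135] [ 0.114  0.021 -0.993]
case [(0.57, [151, 168, 114, 108]), (0.53, [413, 182, 105, 85]), (0.37, [289, 207, 14, 22])]
lid [(0.63, [152, 167, 38, 110])]
cabinet [(0.73, [407, 102, 113, 162]), (0.35, [417, 183, 100, 80])]
drawer_floor [(0.67, [417, 182, 102, 87])]
cabinet_drawer0_handle [(0.84, [416, 182, 106, 83])]
socket1 [(0.58, [345, 260, 8, 8]), (0.43, [345, 176, 9, 10])]
socket2 [(0.58, [345, 260, 8, 8]), (0.43, [345, 176, 9, 10])]
socket3 [(0.58, [345, 260, 8, 8]), (0.43, [345, 176, 9, 10])]
socket4 [(0.58, [345, 260, 8, 8]), (0.43, [345, 176, 9, 10])]
driver1 [(0.57, [323, 243, 11, 32]), (0.49, [346, 201, 11, 23]), (0.46, [320, 160, 12, 26]), (0.22, [347, 258, 12, 10])]
driver2 [(0.57, [323, 243, 11, 32]), (0.49, [346, 201, 11, 23]), (0.46, [320, 160, 12, 26]), (0.22, [347, 258, 12, 10])]
driver3 [(0.57, [323, 243, 11, 32]), (0.49, [346, 201, 11, 23]), (0.46, [320, 160, 12, 26]), (0.22, [347, 258, 12, 10])]
tape [(0.65, [291, 207, 13, 24])]
oil [(0.34, [153, 169, 116, 105])]
tin [(0.98, [283, 114, 30, 29]), (0.19, [412, 185, 108, 83])]
spanner [(0.65,
[... 1152 characters left out ...]
 -0.963]
{'clock': 1.75, 'qpos': array([-1.12200548e+00,  3.19620093e-01,  1.56451722e+00,  7.20673395e-06,
        1.25738605e+00, -1.99963753e-02]), 'qd': array([-0.00027787,  0.00015444,  0.00026186,  0.00068691, -0.00044329,
        0.00125831]), 'effort': array([-4.99476355e-04, -4.12344146e+01, -2.32226014e+01,  7.28286034e-02,
        3.76158999e-02, -6.91038565e-06]), 'position': array([ 0.25979821, -0.51297717,  0.21395769]), 'orientation': array([9.72655613e-01, 2.32252141e-01, 1.07201659e-05, 3.31213482e-05]), 'contact_force': array([-0.48772494,  0.60498816,  0.29676101]), 'torque': array([-0.01297482,  0.04844637, -0.02866379]), 'gripper_force': 0.0, 'width': 1.0013396545408442}
```

```bash
python3 -c "
import cv2
for n in('top0','side0'):
    i=cv2.imread('pics/%s.png'%n); cv2.imwrite('pics/%s_v.png'%n,cv2.resize(i[80:300,130:540] if n=='top0' else i[50:400,180:480],None,fx=1.9 if n=='top0' else 1.7,fy=1.9 if n=='top0' else 1.7,interpolation=cv2.INTER_CUBIC))"
```

```text
(no output)
```

View pics/top0_v.png

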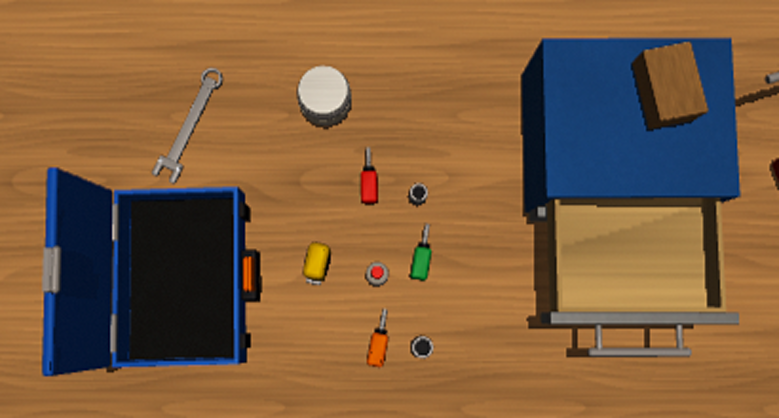

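View pics/side0_v.png

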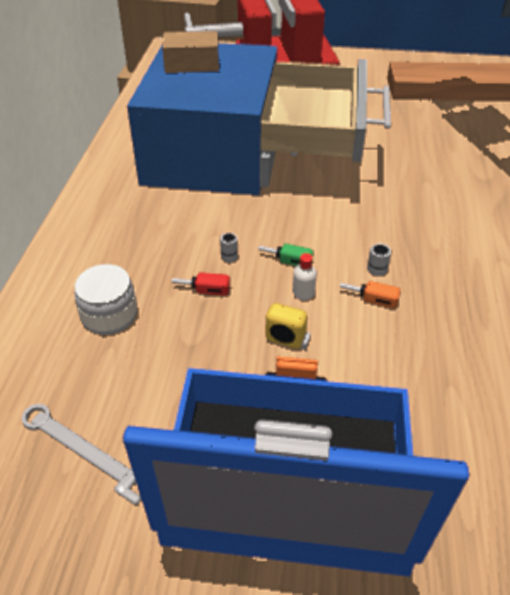

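The top view, in full-frame pixels, shows sockets near (349,181) and (351,262). The drivers are red (325,177), green (352,216) and orange (329,262). The case is open at left with its lid upright, and the drawer is open at right. The side view agrees, and the oil bottle and tape stand between the tools.

```bash
cat >> h.py <<'E'
def fitcyl(f,m,r,h,x0):
    """xy of upright cylinder whose projected bbox matches mask's bbox"""
    from scipy.optimize import least_squares
    ys,xs=np.nonzero(m); bb=np.array([xs.min(),ys.min(),xs.max()+1,ys.max()+1])
    a=np.linspace(0,2*np.pi,24); c=np.c_[r*np.cos(a),r*np.sin(a)]
    def e(p):
        P=np.r_[np.c_[c+p,0*a],np.c_[c+p,0*a+h]]; q=proj(f,P)+.5
        return np.r_[q.min(0),q.max(0)]-bb
    s=least_squares(e,x0); return s.x,np.abs(s.fun).max()
def sockets(cam):
    f=grab(cam); out=[]
    for b in arm.masks_of('socket1',cam):
        if b['score']<.3: continue
        ys,xs=np.nonzero(b['region']); p=onz(f,xs.mean(),ys.mean(),.019)
        s=min((fitcyl(f,b['region'],d/2,.038,p[:2])+(d,) for d in(.026,.028,.030,.032)),key=lambda t:t[1])
        out.append((round(b['score'],2),s[0].round(4),s[2],round(s[1],1),p.round(4)[:2],len(xs)))
    return out
HUE={'orange':(6,16),'red':(0,5),'green':(45,80)}
def drivers(cam,box=None):
    """colour of handle -> (centre xy, yaw of handle->tip)"""
    f=grab(cam); out=[]
    for b in arm.masks_of('driver1',cam):
        if b['score']<.3: continue
        m=b['region']; hsv=cv2.cvtColor(f['img'],cv2.COLOR_RGB2HSV)
        sat=m&(hsv[...,1]>170)&(hsv[...,2]>60); ys,xs=np.nonzero(sat)
        if len(xs)<10: continue
        gy,gx=np.nonzero(m&(hsv[...,1]<100))
        hp=onz(f,xs.mean(),ys.mean(),.016)
        sp=onz(f,gx.mean(),gy.mean(),.012) if len(gx) else hp
        # axis of handle pixels on plane z=.02
        Q=np.array([onz(f,x,y,.016)[:2] for x,y in zip(xs,ys)]); w,V=np.linalg.eigh(np.cov(Q.T))
        d=sp-hp; out.append((round(b['score'],2),int(np.median(hsv[...,0][sat])),hp.round(4)[:2],round(float(np.arctan2(d[1],d[0])),2),np.degrees(np.arctan2(V[1,1],V[0,1])).round(0),len(xs),len(gx)))
    return out
E
python3 - <<'E'
from h import *
for c in('top','side'):
    print(c)
    for s in sockets(c):print(s)
    for s in drivers(c):print(s)
f=grab('top')
for k in('tape','oil','tin'):
    for c in('top','side'):
        g=grab(c)
        for b in arm.boxes_of(k,c)[:2]:
            x,y,w,h=b['extent'];print(k,c,round(b['score'],2),onz(g,x+w/2,y+h/2,{'tape':.025,'oil':.034,'tin':.03}[k]).round(3))
P=lambda u,v,z:onz(f,130+u/1.9,80+v/1.9,z).round(4)
print('case rim',[P(u,v,.06) for u,v in[(115,190),(243,188),(246,362),(115,363)]])
print('lid top edge',[P(*q) for q in[(52,168,.23),(47,375,.23)]])
print('cab top',[P(*q) for q in[(543,39,.15),(733,38,.15),(738,196,.15),(545,199,.15)]])
print('front',[P(*q) for q in[(529,313,.138),(738,313,.138)]])
print('handle',[P(*q) for q in[(590,352,.112),(690,352,.112)]])
E
```

```text
top
(0.48, array([ 0.4309, -0.0562]), 0.028, np.float64(0.3), array([ 0.4304, -0.0571]), 109)
(0.41, array([ 0.6448, -0.0512]), 0.026, np.float64(0.9), array([ 0.6451, -0.0512]), 74)
(0.62, 1, array([0.6569, 0.0169]), 0.01, np.float64(-176.0), 119, 14)
(0.57, 12, array([0.4261, 0.005 ]), -0.19, np.float64(169.0), 157, 30)
(0.57, 66, array([ 0.5467, -0.0568]), -0.17, np.float64(170.0), 134, 28)
side
(0.62, array([ 0.6417, -0.051 ]), 0.028, np.float64(0.2), array([ 0.6419, -0.0521]), 197)
(0.8, 1, array([0.6543, 0.0185]), -0.04, np.float64(179.0), 207, 36)
(0.61, 109, array([0.519 , 0.2661]), 1.5, np.float64(-179.0), 8607, 8497)
(0.51, 11, array([0.4256, 0.0074]), -0.28, np.float64(171.0), 218, 23)
tape top 0.75 [0.543 0.087 0.025]
tape side 0.88 [0.545 0.094 0.025]
oil side 0.5 [0.533 0.007 0.034]
tin top 0.61 [0.788 0.083 0.03 ]
tin side 0.92 [0.781 0.084 0.03 ]
case rim [array([0.6434, 0.3636, 0.06  ]), array([0.6458, 0.1876, 0.06  ]), array([0.4105, 0.1792, 0.06  ]), array([0.4091, 0.3548, 0.06  ])]
lid top edge [array([0.6416, 0.381 , 0.23  ]), array([0.4049, 0.3754, 0.23  ])]
cab top [array([ 0.823 , -0.2086,  0.15  ]), array([ 0.8232, -0.4502,  0.15  ]), array([ 0.6195, -0.4453,  0.15  ]), array([ 0.6162, -0.2057,  0.15  ])]
front [array([ 0.4749, -0.1847,  0.138 ]), array([ 0.4749, -0.4427,  0.138 ])]
handle [array([ 0.4261, -0.2654,  0.112 ]), array([ 0.4261, -0.3913,  0.112 ])]
```

```bash
python3 -m crank '[[[0.359,-0.33,0],[0,0,0.469],0.05],[[0.359,-0.33,0],[0,0,0.469],0.05],[[0.359,-0.33,0],[0,0,0.469],0.05],[[0.359,-0.33,0],[0,0,0.469],0.05],[[0.359,-0.33,0],[0,0,0.469],0.05],[[0.359,-0.33,0],[0,0,0.469],0.05],[[0.359,-0.33,0.05],[0,0,0.469],0.05],[[0.359,-0.33,0.05],[0,0,0.469],0.05]]'
python3 - <<'E'
from h import *
s=arm.get_state();print(s['position'],R.from_quat(s['orientation']).as_matrix().round(3))
for s in sockets('wrist'):print(s)
for s in drivers('wrist'):print(s)
grab('wrist','w1.png')
E
```

```text
clock: 3.8
position: [0.4318, -0.0548, 0.1641]
orientation: [1.0, -0.0, 0.001, 0.0]
contact_force: [1.5, -0.2, -0.0]
width: 0.549
gripper_force: 0.0
[ 0.43175368 -0.05482147  0.16409134] [[ 1.    -0.     0.002]
 [-0.    -1.    -0.001]
 [ 0.002  0.001 -1.   ]]
(0.79, array([ 0.4281, -0.0586]), 0.03, np.float64(0.4), array([ 0.4271, -0.0586]), 709)
(0.69, 14, array([0.425 , 0.0029]), -0.19, np.float64(167.0), 769, 200)
(0.57, 70, array([ 0.5459, -0.0582]), -0.18, np.float64(175.0), 554, 246)
```

View pics/w1.png

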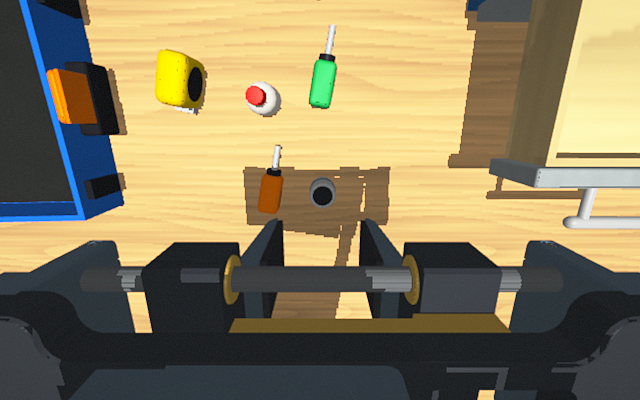

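The wrist view shows the socket at (322,192) and the orange driver at (270,190). The oil bottle, tape and green driver are beyond them. The fingers straddle the socket.

```bash
python3 -m crank '[[[-0.002,0.003,0.06],[0,0,0],0.05],[[-0.002,0.003,0.11],[0,0,0],0.05],[[-0.002,0.003,0.14],[0,0,0],0.05],[[-0.002,0.003,0.158],[0,0,0],0.05],[[-0.002,0.003,0.158],[0,0,0],0.0],[[-0.002,0.003,0.158],[0,0,0],0.0],[[-0.002,0.003,0.158],[0,0,0],0.0],[[-0.002,0.003,0.158],[0,0,0],0.0]]'; python3 -m crank '[[[0,0,-0.06],[0,0,0],0.0],[[0,0,-0.12],[0,0,0],0.0],[[0.03,-0.06,-0.12],[0,0,0],0],[[0.04,-0.12,-0.12],[0,0,0],0],[[0.05,-0.18,-0.12],[0,0,0],0],[[0.05,-0.24,-0.12],[0,0,0],0],[[0.05,-0.296,-0.12],[0,0,0],0],[[0.05,-0.296,-0.12],[0,0,0],0]]'
```

```text
clock: 5.05
position: [0.4297, -0.0603, 0.0071]
orientation: [1.0, 0.0, 0.001, 0.001]
contact_force: [-0.8, -3.7, 6.8]
width: 0.322
gripper_force: 30.0
clock: 6.05
position: [0.4785, 0.24, 0.1259]
orientation: [1.0, 0.003, 0.0, -0.001]
contact_force: [-0.0, -1.1, -2.3]
width: 0.32
gripper_force: 30.0
```

```bash
python3 -m crank '[[[0,0,0.05],[0,0,0],0],[[0,0,0.09],[0,0,0],0],[[0,0,0.109],[0,0,0],0],[[0,0,0.109],[0,0,0],0],[[0,0,0.109],[0,0,0],0.05],[[0,0,0.109],[0,0,0],0.05],[[0,0,0.05],[0,0,0],0.05],[[0,0,-0.02],[0,0,0],0.05]]'; python3 -m crank '[[[0.05,0.02,-0.02],[0,0,0],0.05],[[0.09,0.06,-0.02],[0,0,0],0.05],[[0.13,0.11,-0.02],[0,0,0],0.05],[[0.15,0.16,-0.02],[0,0,0],0.05],[[0.162,0.22,-0.02],[0,0,0],0.05],[[0.162,0.291,-0.02],[0,0,0],0.05],[[0.162,0.291,-0.02],[0,0,0],0.05],[[0.162,0.291,-0.02],[0,0,0],0.05]]'
python3 - <<'E'
from h import *
s=arm.get_state();print(s['position'])
for c in ('wrist','side'):
  for s in sockets(c):print(s)
  for s in drivers(c):print(s)
E
```

```text
clock: 7.05
position: [0.4787, 0.2362, 0.1404]
orientation: [1.0, -0.0, -0.0, 0.0]
contact_force: [0.5, -0.0, -0.6]
width: 0.545
gripper_force: 0.0
clock: 8.05
position: [0.6409, -0.0549, 0.1593]
orientation: [1.0, -0.001, 0.001, -0.0]
contact_force: [-0.8, 0.4, -0.3]
width: 0.55
gripper_force: 0.0
[ 0.64089865 -0.05493131  0.15933084]
(0.52, array([0.7897, 0.0874]), 0.032, np.float64(28.1), array([0.7892, 0.0875]), 7397)
(0.97, 70, array([ 0.5549, -0.0589]), -0.22, np.float64(115.0), 320, 196)
(0.91, 1, array([0.6538, 0.0148]), 0.02, np.float64(179.0), 850, 245)
(0.67, array([ 0.642 , -0.0529]), 0.026, np.float64(0.4), array([ 0.642 , -0.0533]), 164)
(0.48, array([0.4758, 0.2268]), 0.026, np.float64(1.8), array([0.4742, 0.2261]), 244)
(0.89, 10, array([0.4255, 0.0076]), -0.25, np.float64(172.0), 223, 59)
(0.66, 2, array([ 0.5325, -0.0544]), -0.16, np.float64(-143.0), 10, 77)
(0.64, 1, array([0.654, 0.019]), -0.05, np.float64(174.0), 211, 43)
```

```bash
python3 -m crank '[[[0.001,-0.001,0.06],[0,0,0],0.05],[[0.001,-0.001,0.11],[0,0,0],0.05],[[0.001,-0.001,0.14],[0,0,0],0.05],[[0.001,-0.001,0.154],[0,0,0],0.05],[[0.001,-0.001,0.154],[0,0,0],0.0],[[0.001,-0.001,0.154],[0,0,0],0.0],[[0.001,-0.001,0.154],[0,0,0],0.0],[[0.001,-0.001,0.154],[0,0,0],0.0]]'; python3 -m crank '[[[0,0,-0.06],[0,0,0],0.0],[[0,0,-0.12],[0,0,0],0.0],[[-0.02,-0.06,-0.13],[0,0,0],0],[[-0.04,-0.12,-0.13],[0,0,0],0],[[-0.06,-0.18,-0.13],[0,0,0],0],[[-0.072,-0.24,-0.13],[0,0,0],0],[[-0.072,-0.294,-0.13],[0,0,0],0],[[-0.072,-0.294,-0.13],[0,0,0],0]]'
```

```text
clock: 9.45
position: [0.6431, -0.0538, 0.0062]
orientation: [1.0, -0.0, 0.002, 0.0]
contact_force: [-0.4, -0.2, 5.4]
width: 0.28
gripper_force: 30.0
clock: 10.45
position: [0.5692, 0.244, 0.1344]
orientation: [1.0, 0.002, 0.0, -0.0]
contact_force: [0.3, -0.4, -1.2]
width: 0.276
gripper_force: 30.0
```

```bash
python3 -m crank '[[[0,0,0.05],[0,0,0],0],[[0,0,0.09],[0,0,0],0],[[0,0,0.119],[0,0,0],0],[[0,0,0.119],[0,0,0],0],[[0,0,0.119],[0,0,0],0.05],[[0,0,0.119],[0,0,0],0.05],[[0,0,0.06],[0,0,0],0.05],[[0,0,-0.01],[0,0,0],0.05]]'; python3 -m crank '[[[0,0.06,-0.01],[0,0,0],0.042],[[0,0.12,-0.01],[0,0,0],0.042],[[0,0.18,-0.01],[0,0,0.18],0.042],[[-0.024,0.24,-0.01],[0,0,0.18],0.042],[[-0.024,0.298,-0.01],[0,0,0.18],0.042],[[-0.024,0.298,-0.01],[0,0,0.18],0.042],[[-0.024,0.298,-0.01],[0,0,0.18],0.042],[[-0.024,0.298,-0.01],[0,0,0.18],0.042]]'
python3 - <<'E'
from h import *
s=arm.get_state();print(s['position'])
for c in ('wrist','top','side'):
  for s in drivers(c):print(s)
  if c!='wrist':
    for s in sockets(c):print(s)
E
```

```text
clock: 11.45
position: [0.5697, 0.2401, 0.1389]
orientation: [1.0, -0.0, -0.0, 0.0]
contact_force: [0.9, 0.3, -0.0]
width: 0.547
gripper_force: 0.0
clock: 12.45
position: [0.5461, -0.0564, 0.1474]
orientation: [0.996, -0.089, 0.0, -0.0]
contact_force: [0.1, 0.5, -0.1]
width: 0.458
gripper_force: 0.0
[ 0.54609698 -0.05637784  0.14739364]
(0.83, 2, array([0.6547, 0.0146]), 0.02, np.float64(-179.0), 1130, 291)
(0.68, 70, array([ 0.5444, -0.0579]), -0.18, np.float64(169.0), 782, 237)
(0.55, 15, array([0.4131, 0.0042]), -0.21, np.float64(155.0), 317, 39)
(0.64, 1, array([0.657 , 0.0155]), 0.04, np.float64(-179.0), 134, 9)
(0.68, array([0.5721, 0.2396]), 0.026, np.float64(0.5), array([0.5724, 0.2394]), 94)
(0.89, 10, array([0.4255, 0.0075]), -0.27, np.float64(172.0), 221, 30)
(0.7, 1, array([0.6541, 0.0184]), -0.04, np.float64(177.0), 207, 43)
(0.68, array([0.4758, 0.2258]), 0.026, np.float64(1.3), array([0.4747, 0.2258]), 256)
(0.61, array([0.5726, 0.2287]), 0.026, np.float64(3.2), array([0.5738, 0.2287]), 153)
```

```bash
python3 -m crank '[[[0,0,0.06],[0,0,0],0.042],[[0,0.001,0.11],[0,0,0],0.042],[[0,0.001,0.135],[0,0,0],0.042],[[0,0.001,0.144],[0,0,0],0.042],[[0,0.001,0.144],[0,0,0],0.0],[[0,0.001,0.144],[0,0,0],0.0],[[0,0.001,0.144],[0,0,0],0.0],[[0,0.001,0.144],[0,0,0],0.0]]'; python3 -m crank '[[[0,0,-0.06],[0,0,0],0.0],[[0,0,-0.12],[0,0,0],0.0],[[0,0,-0.18],[0,0,0],0],[[0.015,0.05,-0.19],[0,0,-0.18],0],[[0.025,0.11,-0.19],[0,0,-0.18],0],[[0.035,0.17,-0.19],[0,0,-0.18],0],[[0.045,0.224,-0.19],[0,0,-0.18],0],[[0.045,0.224,-0.19],[0,0,-0.18],0]]'
```

```text
clock: 13.95
position: [0.5468, -0.0588, 0.0044]
orientation: [0.996, -0.09, 0.001, 0.0]
contact_force: [-0.3, 0.5, 5.9]
width: 0.262
gripper_force: 30.0
clock: 14.95
position: [0.5491, -0.2906, 0.1925]
orientation: [1.0, -0.002, -0.0, 0.0]
contact_force: [0.2, 1.5, -0.1]
width: 0.261
gripper_force: 30.0
```

```bash
python3 -m crank '[[[0,0,0.05],[0,0,0],0],[[0,0,0.085],[0,0,0],0],[[0,0,0.096],[0,0,0],0],[[0,0,0.096],[0,0,0],0],[[0,0,0.096],[0,0,0],0.042],[[0,0,0.096],[0,0,0],0.042],[[0,0,0.05],[0,0,0],0.042],[[0,0,-0.01],[0,0,0],0.042]]'; python3 -m crank '[[[0,-0.06,-0.01],[0,0,0],0.046],[[-0.03,-0.11,-0.01],[0,0,0],0.046],[[-0.06,-0.16,0],[0,0,0.2],0.046],[[-0.1,-0.21,0.02],[0,0,0.2],0.046],[[-0.124,-0.255,0.04],[0,0,0.2],0.046],[[-0.124,-0.291,0.04],[0,0,0.2],0.046],[[-0.124,-0.291,0.04],[0,0,0.2],0.046],[[-0.124,-0.291,0.04],[0,0,0.2],0.046]]'
python3 - <<'E'
from h import *
s=arm.get_state();print(s['position'])
for c in ('wrist','side'):
  for s in drivers(c):print(s)
grab('top','t2.png')
E
python3 -c "
import cv2
i=cv2.imread('pics/t2.png'); cv2.imwrite('pics/t2v.png',cv2.resize(i[80:300,130:540],None,fx=1.9,fy=1.9,interpolation=cv2.INTER_CUBIC))"
```

```text
clock: 15.95
position: [0.5492, -0.2868, 0.2038]
orientation: [1.0, -0.0, -0.001, -0.0]
contact_force: [0.9, 0.0, -0.1]
width: 0.461
gripper_force: 0.0
clock: 16.95
position: [0.4266, 0.0035, 0.1638]
orientation: [0.995, -0.1, 0.001, 0.0]
contact_force: [-0.2, 0.0, -0.1]
width: 0.501
gripper_force: 0.0
[0.4265718  0.00354852 0.16381614]
(0.64, 14, array([0.4245, 0.003 ]), -0.19, np.float64(169.0), 735, 159)
(0.87, 1, array([0.6811, 0.0141]), -0.09, np.float64(169.0), 207, 30)
(0.65, 10, array([0.4253, 0.0075]), -0.27, np.float64(171.0), 221, 48)
```

View pics/t2v.png

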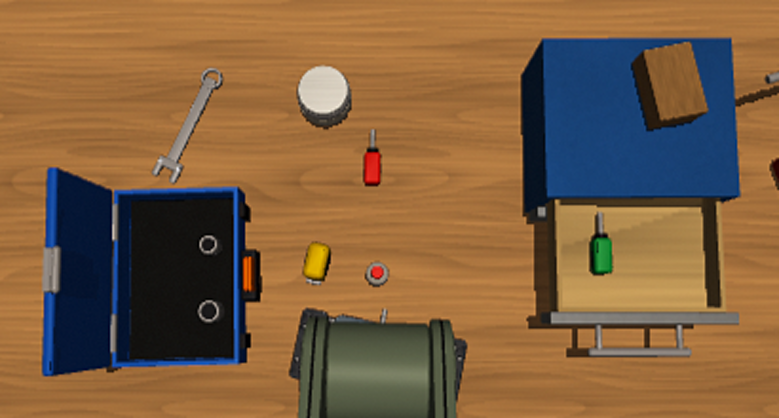

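The top view shows both sockets in the case and the green driver in the drawer. The red driver has been knocked to crop pixel (372,165), about x = 0.681 m.

```bash
python3 -m crank '[[[-0.001,0,0.06],[0,0,0],0.046],[[-0.001,0,0.12],[0,0,0],0.046],[[-0.001,0,0.15],[0,0,0],0.046],[[-0.001,0,0.16],[0,0,0],0.046],[[-0.001,0,0.16],[0,0,0],0.0],[[-0.001,0,0.16],[0,0,0],0.0],[[-0.001,0,0.16],[0,0,0],0.0],[[-0.001,0,0.16],[0,0,0],0.0]]'; python3 -m crank '[[[0,0,-0.06],[0,0,0],0.0],[[0,0,-0.12],[0,0,0],0.0],[[0.02,0.03,-0.17],[0,0,0],0],[[0.05,0.08,-0.19],[0,0,-0.2],0],[[0.08,0.13,-0.19],[0,0,-0.2],0],[[0.11,0.18,-0.19],[0,0,-0.2],0],[[0.14,0.23,-0.19],[0,0,-0.2],0],[[0.17,0.28,-0.19],[0,0,-0.2],0]]'
```

```text
clock: 18.2
position: [0.4261, 0.0041, 0.0043]
orientation: [0.995, -0.1, 0.002, -0.0]
contact_force: [-0.3, -0.8, 7.1]
width: 0.261
gripper_force: 30.0
clock: 19.2
position: [0.536, -0.3057, 0.1932]
orientation: [1.0, -0.0, 0.0, -0.0]
contact_force: [0.2, 0.2, -0.0]
width: 0.265
gripper_force: 30.0
```

```bash
python3 -m crank '[[[0.014,0.031,0.02],[0,0,0],0],[[0.014,0.031,0.07],[0,0,0],0],[[0.014,0.031,0.096],[0,0,0],0],[[0.014,0.031,0.096],[0,0,0],0],[[0.014,0.031,0.096],[0,0,0],0.042],[[0.014,0.031,0.096],[0,0,0],0.042],[[0.014,0.031,0.05],[0,0,0],0.042],[[0.014,0.031,-0.01],[0,0,0],0.042]]'; python3 -m crank '[[[0,-0.06,-0.01],[0,0,0],0.05],[[0,-0.12,-0.01],[0,0,0],0.05],[[0,-0.18,-0.01],[0,0,0.07],0.05],[[0.04,-0.22,0],[0,0,0.07],0.05],[[0.08,-0.27,0.02],[0,0,0.07],0.05],[[0.12,-0.32,0.04],[0,0,0.07],0.05],[[0.132,-0.349,0.04],[0,0,0.07],0.05],[[0.132,-0.349,0.04],[0,0,0.07],0.05]]'
python3 - <<'E'
from h import *
s=arm.get_state();print(s['position'])
for c in ('wrist','side'):
  for s in drivers(c):print(s)
E
```

```text
clock: 20.2
position: [0.5494, -0.3347, 0.2044]
orientation: [1.0, -0.0, -0.001, -0.0]
contact_force: [1.4, 0.1, 0.0]
width: 0.464
gripper_force: 0.0
clock: 21.2
position: [0.6831, 0.0168, 0.1635]
orientation: [0.999, -0.033, 0.001, -0.0]
contact_force: [-0.2, 1.3, 0.5]
width: 0.549
gripper_force: 0.0
[0.68307019 0.01683274 0.16354403]
(0.59, 1, array([0.681 , 0.0105]), -0.02, np.float64(-180.0), 752, 196)
(0.85, 0, array([0.6797, 0.0152]), -0.13, np.float64(177.0), 194, 8)
(0.6, 10, array([ 0.5527, -0.4892]), 0.18, np.float64(-171.0), 92, 19)
```

```bash
python3 -m crank '[[[-0.001,0.003,0.06],[0,0,-0.04],0.05],[[-0.001,0.003,0.12],[0,0,-0.04],0.05],[[-0.001,0.003,0.15],[0,0,-0.04],0.05],[[-0.001,0.003,0.16],[0,0,-0.04],0.05],[[-0.001,0.003,0.16],[0,0,-0.04],0.0],[[-0.001,0.003,0.16],[0,0,-0.04],0.0],[[-0.001,0.003,0.16],[0,0,-0.04],0.0],[[-0.001,0.003,0.16],[0,0,-0.04],0.0]]'; python3 -m crank '[[[0,0,-0.06],[0,0,0],0.0],[[0,0,-0.12],[0,0,0],0.0],[[-0.02,0.03,-0.17],[0,0,0],0],[[-0.05,0.08,-0.2],[0,0,-0.03],0],[[-0.08,0.13,-0.2],[0,0,-0.03],0],[[-0.11,0.18,-0.2],[0,0,-0.03],0],[[-0.119,0.24,-0.2],[0,0,-0.03],0],[[-0.119,0.3,-0.2],[0,0,-0.03],0]]'; python3 -m crank '[[[0,0.06,0],[0,0,0],0.0],[[0,0.097,0],[0,0,0],0.0],[[0,0.097,0],[0,0,0],0.0],[[0,0.097,0],[0,0,0],0.0],[[0,0.097,0],[0,0,0],0.0],[[0,0.097,0],[0,0,0],0.0],[[0,0.097,0],[0,0,0],0.0],[[0,0.097,0],[0,0,0],0.0]]'
python3 - <<'E'
from h import *
print(arm.get_state()['position'])
grab('top','t3.png')
E
python3 -c "
import cv2
i=cv2.imread('pics/t3.png'); cv2.imwrite('pics/t3v.png',cv2.resize(i[80:300,130:540],None,fx=1.9,fy=1.9,interpolation=cv2.INTER_CUBIC))"
```

```text
clock: 22.4
position: [0.6818, 0.0109, 0.0049]
orientation: [1.0, -0.015, 0.002, 0.0]
contact_force: [-1.1, 0.2, 7.3]
width: 0.262
gripper_force: 30.0
clock: 23.4
position: [0.5515, -0.2866, 0.2036]
orientation: [1.0, -0.0, 0.0, 0.0]
contact_force: [1.5, -1.1, 0.4]
width: 0.262
gripper_force: 30.0
clock: 24.4
position: [0.5528, -0.382, 0.2032]
orientation: [1.0, 0.0, 0.0, 0.0]
contact_force: [0.4, -0.5, -1.3]
width: 0.259
gripper_force: 30.0
[ 0.55275886 -0.38197224  0.20320525]
```

View pics/t3v.png

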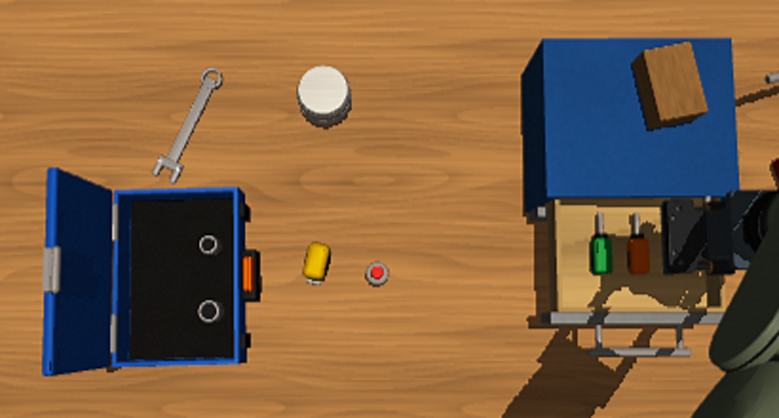

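The picture shows the green and orange drivers in the drawer and the gripper over a free slot to their right. I'll place the red one there.

```bash
python3 -m crank '[[[0,0,0.05],[0,0,0],0],[[0,0,0.09],[0,0,0],0],[[0,0,0.106],[0,0,0],0],[[0,0,0.106],[0,0,0],0],[[0,0,0.106],[0,0,0],0.036],[[0,0,0.106],[0,0,0],0.036],[[0,0,0.05],[0,0,0],0.036],[[0,0,-0.01],[0,0,0],0.036]]'; python3 -m crank '[[[-0.06,-0.02,-0.01],[0,0,0],0.0],[[-0.12,-0.04,-0.01],[0,0,0],0.0],[[-0.18,-0.053,0],[0,0,0],0],[[-0.19,-0.053,0.04],[0,0,0],0],[[-0.19,-0.053,0.1],[0,0,0],0],[[-0.19,-0.053,0.115],[0,0,0],0],[[-0.19,-0.053,0.115],[0,0,0],0],[[-0.19,-0.053,0.115],[0,0,0],0]]'
python3 - <<'E'
from h import *
print(arm.get_state()['position'])
f=grab('side','s4.png');g=grab('top','t4.png')
i=cv2.imread('pics/s4.png')[50:250,230:480];j=cv2.imread('pics/t4.png')[100:300,350:540]
cv2.imwrite('pics/v4.png',cv2.resize(np.hstack([i,j]),None,fx=1.8,fy=1.8,interpolation=cv2.INTER_CUBIC))
E
```

```text
clock: 25.45
position: [0.5525, -0.3822, 0.2149]
orientation: [1.0, -0.0, 0.0, 0.0]
contact_force: [1.1, 0.3, 1.1]
width: 0.391
gripper_force: 0.0
clock: 26.45
position: [0.3643, -0.3306, 0.1001]
orientation: [1.0, 0.0, 0.002, 0.002]
contact_force: [0.3, -0.1, 0.3]
width: 0.007
gripper_force: 0.0
[ 0.36428035 -0.330561    0.1001219 ]
```

View pics/v4.png

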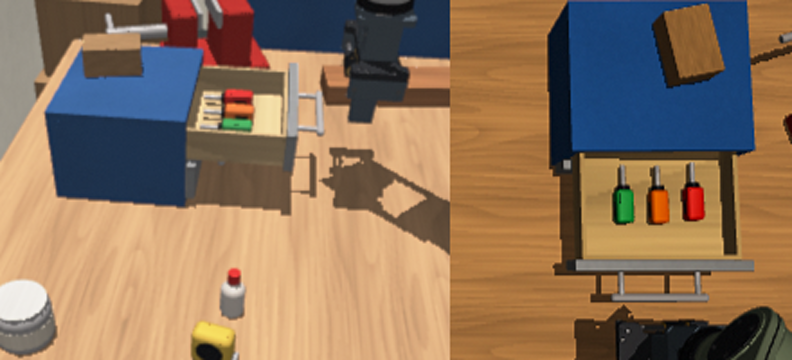

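All three drivers lie in the drawer, and the closed fingers stand in front of the handle at its middle. Next I push the drawer home.

```bash
python3 -m crank '[[[0.025,0,0],[0,0,0],0],[[0.04,0,0],[0,0,0],0],[[0.06,0,0],[0,0,0],0],[[0.08,0,0],[0,0,0],0],[[0.1,0,0],[0,0,0],0],[[0.12,0,0],[0,0,0],0],[[0.14,0,0],[0,0,0],0],[[0.155,0,0],[0,0,0],0]]'; python3 -m crank '[[[0.005,0,0],[0,0,0],0],[[0.01,0,0],[0,0,0],0],[[0.014,0,0],[0,0,0],0],[[0.017,0,0],[0,0,0],0],[[0.02,0,0],[0,0,0],0],[[0.022,0,0],[0,0,0],0],[[0.024,0,0],[0,0,0],0],[[0.024,0,0],[0,0,0],0]]'
```

```text
clock: 27.55
position: [0.5191, -0.3292, 0.0979]
orientation: [1.0, 0.0, -0.0, 0.0]
contact_force: [-2.0, -0.8, -0.2]
width: 0.007
gripper_force: 0.7
clock: 28.55
position: [0.5421, -0.3294, 0.0982]
orientation: [1.0, -0.0, 0.0, 0.0]
contact_force: [-0.6, 0.5, -0.4]
width: 0.004
gripper_force: 0.2
```

```bash
python3 -m crank '[[[0.002,0,0],[0,0,0],0],[[0.004,0,0],[0,0,0],0],[[0.006,0,0],[0,0,0],0],[[0.008,0,0],[0,0,0],0],[[0.009,0,0],[0,0,0],0],[[0.01,0,0],[0,0,0],0],[[0.01,0,0],[0,0,0],0],[[0.01,0,0],[0,0,0],0]]'
```

```text
clock: 29.55
position: [0.5469, -0.3294, 0.0982]
orientation: [1.0, 0.0, -0.005, -0.0]
contact_force: [-13.2, -0.2, 6.7]
width: 0.002
gripper_force: 6.6
```

The drawer stopped at 13 N, within about 1 mm of the home position I worked out, so I take it as shut. Now I back off and go round behind the lid.

```bash
python3 -m crank '[[[-0.03,0,0],[0,0,0],0],[[-0.08,0,0],[0,0,0],0],[[-0.1,0,-0.05],[0,0,0],0],[[-0.1,0,-0.11],[0,0,0],0],[[-0.1,-0.03,-0.17],[0,0,0],0],[[-0.1,-0.08,-0.22],[0,0,0],0],[[-0.09,-0.14,-0.23],[0,0,0],0],[[-0.08,-0.2,-0.23],[0,0,0],0]]'; python3 -m crank '[[[0.01,-0.06,0],[0,0,0],0],[[0.02,-0.12,0],[0,0,0],0],[[0.03,-0.18,0],[0,0,0],0],[[0.04,-0.24,0],[0,0,0],0],[[0.05,-0.3,0],[0,0,0],0],[[0.05,-0.36,0],[0,0,0],0],[[0.05,-0.42,0],[0,0,0],0],[[0.05,-0.48,0],[0,0,0],0]]'; python3 -m crank '[[[0,-0.06,0],[0,0,0],0],[[0,-0.095,0],[0,0,0],0],[[0,-0.095,0],[0,0,0],0],[[0,-0.095,0],[0,0,0],0],[[0,-0.095,0],[0,0,0],0],[[0,-0.095,0],[0,0,0],0],[[0,-0.095,0],[0,0,0],0],[[0,-0.095,0],[0,0,0],0]]'
python3 - <<'E'
from h import *
print(arm.get_state()['position'])
f=grab('side','s5.png');g=grab('top','t5.png')
i=cv2.imread('pics/s5.png')[50:400,180:480];j=cv2.imread('pics/t5.png')[100:300,140:540]
cv2.imwrite('pics/v5.png',np.vstack([cv2.resize(j,None,fx=1.5,fy=1.5)[:,:],cv2.resize(i[:,:],(600,300))]))
E
```

```text
clock: 30.55
position: [0.4718, -0.1354, 0.3301]
orientation: [1.0, -0.001, 0.003, 0.001]
contact_force: [0.1, 0.2, -0.4]
width: 0.001
gripper_force: 0.0
clock: 31.55
position: [0.5207, 0.3459, 0.3281]
orientation: [1.0, 0.0, 0.001, -0.001]
contact_force: [0.1, 0.2, 0.7]
width: 0.004
gripper_force: 0.0
clock: 32.55
position: [0.5207, 0.438, 0.3279]
orientation: [1.0, -0.0, 0.0, -0.0]
contact_force: [-1.1, 0.2, -0.8]
width: 0.009
gripper_force: 0.0
[0.52069409 0.43798071 0.32789736]
```

View pics/v5.png

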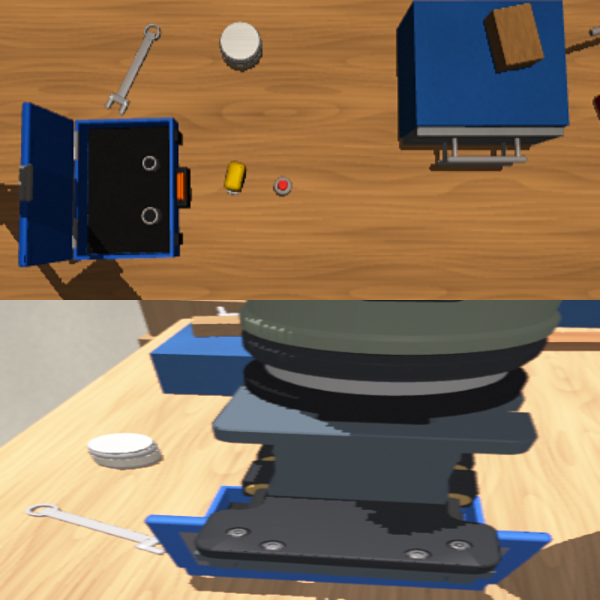

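The top view shows the drawer shut flush and both sockets in the case, with the lid still upright. The gripper stands behind the lid. I now lower it and swing the lid over.

```bash
python3 -m crank '[[[0,0,0.05],[0,0,0],0],[[0,0,0.1],[0,0,0],0],[[0.005,0,0.122],[0,0,0],0],[[0.005,0.01,0.122],[0,0,0],0],[[0.005,0.02,0.122],[0,0,0],0],[[0.005,0.03,0.122],[0,0,0],0],[[0.005,0.038,0.122],[0,0,0],0],[[0.005,0.038,0.122],[0,0,0],0]]'; python3 -c "
from h import *;print(arm.get_state()['position'])"
```

```text
clock: 33.65
position: [0.5258, 0.3997, 0.2066]
orientation: [1.0, -0.001, 0.0, -0.0]
contact_force: [-0.1, 0.0, 0.2]
width: 0.007
gripper_force: 0.0
[0.52579226 0.39971024 0.20659483]
```

```bash
python3 -m crank '[[[0,0.015,0],[0,0,0],0],[[0,0.029,0],[0,0,0],0],[[0,0.047,0.002],[0,0,0],0],[[0,0.066,0.0045],[0,0,0],0],[[0,0.085,0.011],[0,0,0],0],[[0,0.102,0.019],[0,0,0],0],[[0,0.117,0.03],[0,0,0],0],[[0,0.132,0.042],[0,0,0],0]]'
```

```text
clock: 34.65
position: [0.5257, 0.2673, 0.163]
orientation: [1.0, -0.0, 0.0, -0.0]
contact_force: [1.1, 1.4, 0.2]
width: 0.003
gripper_force: 0.9
```

```bash
python3 -m crank '[[[0,0.01,0.011],[0,0,0],0],[[0,0.019,0.023],[0,0,0],0],[[0,0.026,0.034],[0,0,0],0],[[0,0.032,0.0455],[0,0,0],0],[[0,0.035,0.055],[0,0,0],0],[[0,0.038,0.0646],[0,0,0],0],[[0,0.041,0.072],[0,0,0],0],[[0,0.041,0.072],[0,0,0],0]]'
python3 - <<'E'
from h import *
print(arm.get_state()['position'])
f=grab('side','s6.png');g=grab('top','t6.png')
i=cv2.imread('pics/s6.png')[150:400,180:480];j=cv2.imread('pics/t6.png')[130:300,130:330]
cv2.imwrite('pics/v6.png',np.hstack([cv2.resize(j,None,fx=1.7,fy=1.7)[:250],i]))
E
```

```text
clock: 35.65
position: [0.5248, 0.227, 0.0909]
orientation: [1.0, -0.0, -0.001, 0.0]
contact_force: [0.2, 0.8, 1.0]
width: 0.008
gripper_force: 0.3
[0.52476002 0.22700885 0.09088087]
```

View pics/v6.png

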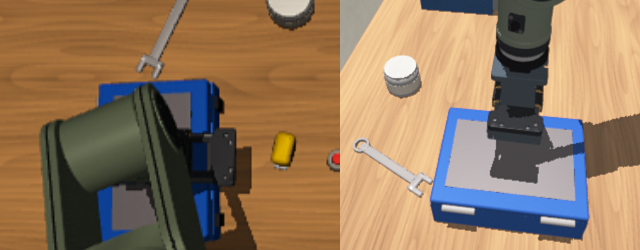

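The lid is nearly shut at about 6°, with the fingers on it near the free edge. I shift outward and press.

```bash
python3 -m crank '[[[0,0.008,0],[0,0,0],0],[[0,0.014,0],[0,0,0],0],[[0,0.014,0.003],[0,0,0],0],[[0,0.014,0.006],[0,0,0],0],[[0,0.014,0.009],[0,0,0],0],[[0,0.014,0.011],[0,0,0],0],[[0,0.014,0.013],[0,0,0],0],[[0,0.014,0.013],[0,0,0],0]]'; python3 -m crank '[[[0,0,0.001],[0,0,0],0],[[0,0,0.002],[0,0,0],0],[[0,0,0.003],[0,0,0],0],[[0,0,0.004],[0,0,0],0],[[0,0,0.005],[0,0,0],0],[[0,0,0.006],[0,0,0],0],[[0,0,0.006],[0,0,0],0],[[0,0,0.006],[0,0,0],0]]'
```

```text
clock: 36.75
position: [0.5259, 0.2116, 0.0798]
orientation: [1.0, 0.0, 0.001, 0.001]
contact_force: [-0.5, -3.8, 7.0]
width: 0.007
gripper_force: 3.3
clock: 37.75
position: [0.5255, 0.2132, 0.0728]
orientation: [1.0, -0.0, -0.0, 0.0]
contact_force: [-0.5, -3.2, 4.1]
width: 0.002
gripper_force: 2.1
```

```bash
python3 -m crank '[[[0,0,0.001],[0,0,0],0],[[0,0,0.002],[0,0,0],0],[[0,0,0.003],[0,0,0],0],[[0,0,0.004],[0,0,0],0],[[0,0,0.005],[0,0,0],0],[[0,0,0.005],[0,0,0],0],[[0,0,0.005],[0,0,0],0],[[0,0,0.005],[0,0,0],0]]'
```

```text
clock: 38.75
position: [0.5255, 0.213, 0.0683]
orientation: [1.0, 0.0, 0.0, 0.0]
contact_force: [-0.6, -3.9, 8.7]
width: 0.005
gripper_force: 4.1
```

```bash
python3 - <<'E'
from h import *
f=grab('side','s7.png');g=grab('wrist','w7.png')
i=cv2.imread('pics/s7.png')[180:380,260:480];j=cv2.imread('pics/w7.png')
cv2.imwrite('pics/v7.png',np.hstack([cv2.resize(i,(440,400)),cv2.resize(j[:,:],(360,400))[:, :]]))
for p in [(.6458,.1876,.06),(.5270,.186,.0755)]: print(proj(f,p),proj(g,p))
E
```

```text
[[291.89314696 262.65480088]] [[363.67293036  39.94727616]]
[[354.55441203 263.95553027]] [[361.90822273 242.57574061]]
```

View pics/v7.png

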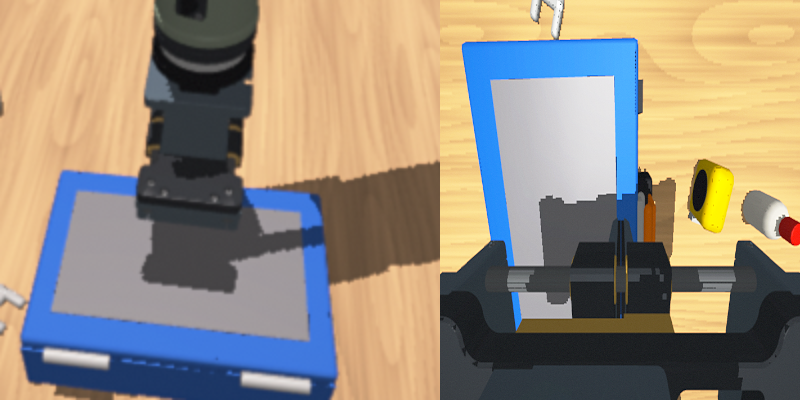

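```bash
python3 -m crank '[[[0,0,0.001],[0,0,0],0],[[0,0,0.002],[0,0,0],0],[[0,0,0.003],[0,0,0],0],[[0,0,0.003],[0,0,0],0],[[0,0,0.003],[0,0,0],0],[[0,0,0.003],[0,0,0],0],[[0,0,0.003],[0,0,0],0],[[0,0,0.003],[0,0,0],0]]'
```

```text
clock: 39.85
position: [0.5255, 0.2129, 0.0657]
orientation: [1.0, 0.0, 0.0, 0.0]
contact_force: [-1.4, -5.5, 10.0]
width: 0.005
gripper_force: 5.4
```

```bash
python3 -m crank '[[[0,0,0.001],[0,0,0],0],[[0,0,0.002],[0,0,0],0],[[0,0,0.003],[0,0,0],0],[[0,0,0.003],[0,0,0],0],[[0,0,0.003],[0,0,0],0],[[0,0,0.003],[0,0,0],0],[[0,0,0.003],[0,0,0],0],[[0,0,0.003],[0,0,0],0]]';  python3 -m crank '[[[0,0,0.001],[0,0,0],0],[[0,0,0.002],[0,0,0],0],[[0,0,0.003],[0,0,0],0],[[0,0,0.003],[0,0,0],0],[[0,0,0.003],[0,0,0],0],[[0,0,0.003],[0,0,0],0],[[0,0,0.003],[0,0,0],0],[[0,0,0.003],[0,0,0],0]]'
```

```text
clock: 40.85
position: [0.5256, 0.2128, 0.0631]
orientation: [1.0, 0.0, 0.0, 0.0]
contact_force: [-3.1, -5.5, 12.5]
width: 0.006
gripper_force: 6.6
clock: 41.85
position: [0.5256, 0.2128, 0.0605]
orientation: [1.0, 0.0, 0.0, 0.0]
contact_force: [-4.4, -6.7, 15.9]
width: 0.003
gripper_force: 7.9
```

```bash
python3 - <<'E'
from h import *
g=grab('wrist','w8.png');f=grab('side','s8.png')
j=cv2.imread('pics/w8.png'); p=arm.get_state()['position']
print('tcp',proj(g,p),proj(g,[p[0],p[1],.0755]))
cv2.imwrite('pics/v8.png',np.hstack([cv2.resize(j[130:380,200:450],(500,500),interpolation=cv2.INTER_CUBIC),cv2.resize(cv2.imread('pics/s8.png')[230:380,260:350],(300,500))]))
# lid corners in side, predicted at angle 0
c=np.array([.527,.271]);a=.037;X=np.array([np.cos(a),np.sin(a)]);Y=np.array([-np.sin(a),np.cos(a)])
for th in(0,.05,.095):
    print(th,[proj(f,np.r_[c+X*sx*.12+Y*(.085-.17*np.cos(th)+.014*np.sin(th)),.061+.17*np.sin(th)+.014*np.cos(th)]).round(1).tolist() for sx in(-1,1)])
E
```

```text
tcp [[319.47370812 240.09558736]] [[319.35259773 250.15343486]]
0 [[[418.9, 269.4]], [[288.8, 258.7]]]
0.05 [[[419.7, 267.0]], [[288.4, 256.2]]]
0.095 [[[420.5, 264.9]], [[288.0, 254.1]]]
```

View pics/v8.png

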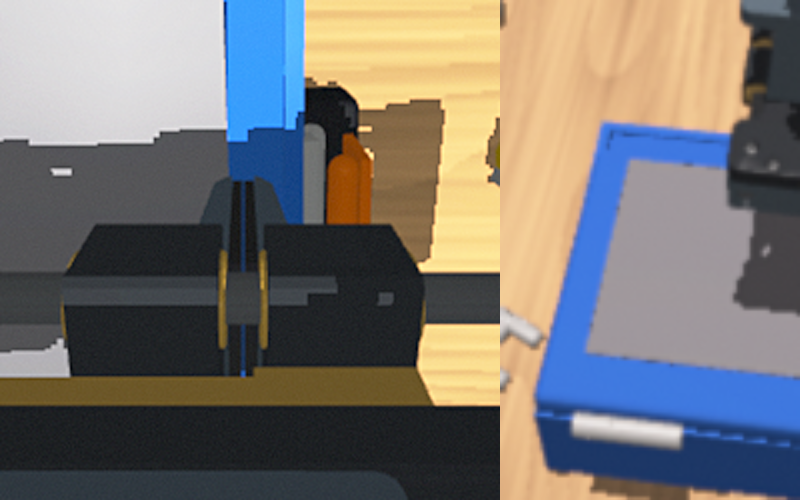

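```bash
python3 -m crank '[[[0,0,-0.01],[0,0,0],0],[[0,0,-0.02],[0,0,0],0],[[0,0,-0.03],[0,0,0],0],[[0,0,-0.04],[0,0,0],0],[[0,0,-0.05],[0,0,0],0],[[0,0,-0.05],[0,0,0],0],[[0,0,-0.05],[0,0,0],0],[[0,0,-0.05],[0,0,0],0]]'
python3 - <<'E'
from h import *
f=grab('side','s9.png');g=grab('wrist','w9.png')
i=cv2.imread('pics/s9.png')[180:380,260:480];j=cv2.imread('pics/w9.png')
cv2.imwrite('pics/v9.png',np.hstack([cv2.resize(i,(440,400)),cv2.resize(j[:,:],(360,400))]))
E
```

```text
clock: 42.95
position: [0.5252, 0.2132, 0.1083]
orientation: [1.0, -0.0, -0.0, 0.0]
contact_force: [-0.1, 0.1, 0.9]
width: 0.004
gripper_force: 0.0
```

View pics/v9.png

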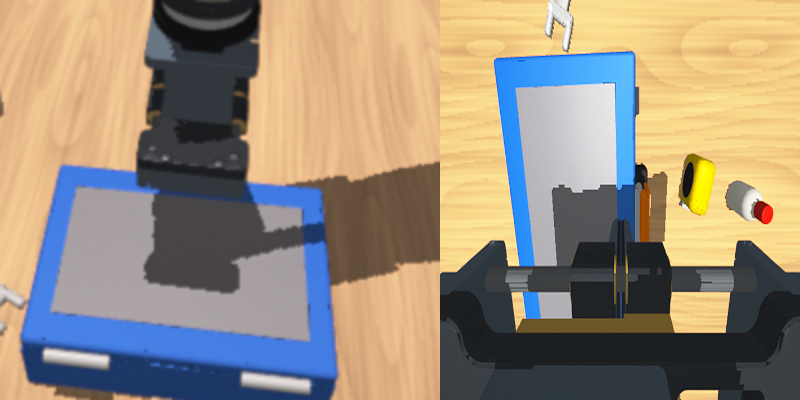

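Against my prediction the lid corner now sits at row ~262.5, which matches angle 0. The lid stayed down with the fingers lifted 30 mm, so it seems to have caught. I'll clear the arm away and check everything.

```bash
python3 -m crank '[[[0,0,-0.05],[0,0,0],0],[[0,0,-0.1],[0,0,0],0],[[0,0,-0.16],[0,0,0],0],[[-0.03,0.05,-0.2],[0,0,0],0],[[-0.06,0.11,-0.2],[0,0,0],0],[[-0.08,0.17,-0.2],[0,0,0],0],[[-0.1,0.23,-0.2],[0,0,0],0],[[-0.12,0.29,-0.2],[0,0,0],0]]'; python3 -m crank '[[[0,0.05,0],[0,0,0],0],[[0,0.1,0],[0,0,0],0],[[0,0.1,0],[0,0,0],0],[[0,0.1,0],[0,0,0],0],[[0,0.1,0],[0,0,0],0],[[0,0.1,0],[0,0,0],0],[[0,0.1,0],[0,0,0],0],[[0,0.1,0],[0,0,0],0]]'
python3 - <<'E'
from h import *
f=grab('side','s10.png');g=grab('top','t10.png')
i=cv2.imread('pics/s10.png')[50:400,180:480];j=cv2.imread('pics/t10.png')[100:300,140:540]
cv2.imwrite('pics/v10.png',np.hstack([cv2.resize(i,(500,583)),np.vstack([cv2.resize(j[:,:],(300,150)),cv2.resize(j[50:190,:140],(300,300)),np.zeros((133,300,3),np.uint8)])]))
E
```

```text
clock: 44.05
position: [0.4088, -0.0654, 0.3089]
orientation: [1.0, 0.0, 0.0, 0.0]
contact_force: [1.8, -0.1, -0.6]
width: 0.004
gripper_force: 0.0
clock: 45.05
position: [0.4098, -0.1635, 0.3088]
orientation: [1.0, 0.0, 0.0, 0.0]
contact_force: [1.2, 0.3, -0.0]
width: 0.005
gripper_force: 0.0
```

View pics/v10.png

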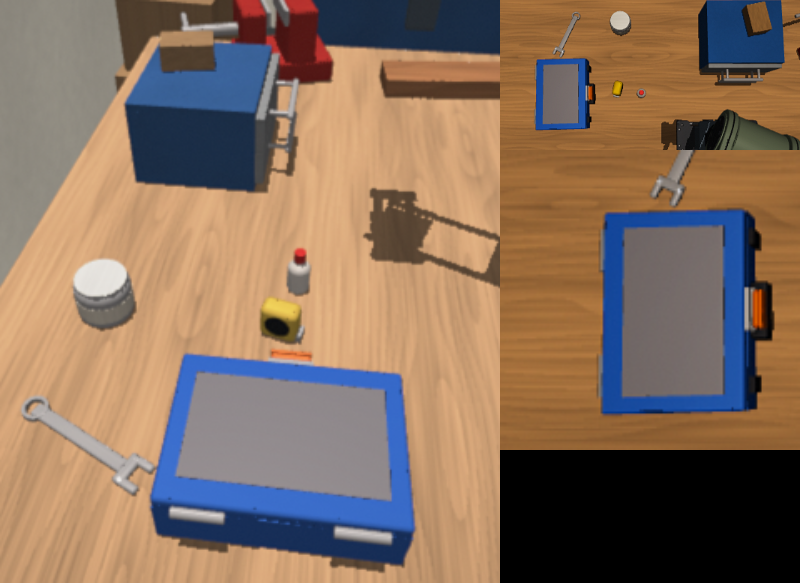

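The lid has stayed down flat with nothing touching it, and the spring would have lifted it had it not caught. The drawer front is flush, the bench is clear of tools, and the other items have not moved.

```bash
python3 -c "
from cell import arm
print(arm.hand_in())"
```

```text
the job is handed in; nothing more can be done
None
```

The job is handed in (no verdict came back): both sockets are in the case with its lid down and holding by itself, all three screwdrivers are in the top drawer pushed fully home, and the other things were left where they were.

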